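Clear the spring vise and hold it open at the mark

TASK

Offcuts are lying on the bed of the red spring vise: pick up the bench brush and with it, not with the fingers, sweep all three off the bed into the vise's catch tray, then stand the brush back on the rubber mat on its bristles and let it go. Then pull the vise's spring-loaded jaw open by its black handle until its white pointer stands over the yellow mark, and finish while still holding it there, because it springs shut if released. Leave the other things on the bench where they are.

Things in the scene. Friction and masses are not known exactly. Their poses are not given: they have to be found in the camera images.
- vise: Red and grey spring vise, fixed; place and yaw vary. Origin on the bench under the bed's middle, z up. Bed: grey slab 220 (x) x 90 (y) mm, flat top at z 30. Fixed red jaw at the +x end (x 79 to 110, top z 70). Catch tray along the whole -y side. Low dark steel scale rail along the +y side (y 45 to 65, top z 18). The sliding jaw opens along -x.
- bed_mid (a point): Middle of the bed part on which the offcuts lie, on the bed's top, at (-40, 0, 30) mm in the vise's frame. The offcuts start with their centres within 33 mm of it along the vise's x and 30 mm along y.
- tray_mid (a point): Middle of the catch tray's floor, at (0, -93, 4) mm in the vise's frame. The open tray reaches from the bed's side (y -45) to y -141 and x +-106; its floor is 26 mm below the bed's top, its red outer walls reach z 30, level with the bed.
- jaw: Sliding jaw, 0.4 kg: red block 35 (x) x 80 (y) x 42 mm on the bed, black handle on top. Origin: centre of its underside; axes as the vise's. Starts shut, centre at x +52 in the vise's frame, and slides along the vise's -x, at most 80 mm. A spring pulls it shut: about 5 N at first, 1.2 N more per 10 mm (9 to 12 N at the mark); it springs back when released.
- handle (a point): Middle of the upper part of the jaw's black handle, at which to grip: an upright plate on top of the jaw, 14 mm thick along the vise's x, 60 long along y, free above the jaw from about 47 to 90 mm over the bed; this point is 75 mm over the bed (15 below the handle's top), on the jaw's centre line.
- pointer (a point): Tip region of the jaw's white pointer, a 3 mm wide finger that sticks out from the jaw to the vise's +y side over the scale rail, 60 mm from the jaw's centre line, 5 mm over bed height; moves with the jaw.
- mark: Yellow mark clipped on the scale rail, fixed: 10 mm wide along the vise's x, 22 along y, 7 high (its top 4 mm below the bed's top). Origin: centre of its underside; same axes as the vise. It stands at a varying place, 35 to 60 mm along the vise's -x from the pointer of the shut jaw.
- offcut_black: Black plastic stepped offcut, 20 x 16 x 16 mm, about 15 g, loose on the bed. Origin at the middle of its extents.
- offcut_brass: Brass angle offcut, 20 x 16 x 18 mm, about 20 g, loose on the bed. Origin at the middle of its extents.
- offcut_orange: Orange plastic block offcut, 19 x 17 x 14 mm, about 15 g, loose on the bed. Origin at the middle of its extents.
- brush: Bench brush standing on its bristles on the mat, 0.15 kg, rigid. Origin: centre of the bristles' underside, z up. Stiff dark bristle block 100 (x) x 26 (y) x 30 high, above it a wooden back 104 x 34 up to 44 mm, above that an upright wooden grip ridge 64 (x) x 20 (y) from 44 to 90 mm.
- brush_grip (a point): Grip point in the wooden ridge of the brush, 75 mm above the bristles' underside; the ridge is 20 mm thick along the brush's y.
- mat: Black rubber mat fixed on the bench, 150 (x) x 110 (y) x 5 mm, the brush's place, to the left or the right of the vise. Origin: centre of its underside; brush rests at z = 5 mm.
- hardware_bin: Blue open bin of small hardware, fixed, 150 (x) x 110 (y) x 45 mm high, on the other side of the vise from the mat. Not part of the job. Origin: centre of its underside.
- cleaner_bottle: White bottle, 48 mm diameter, 130 high, bystander. Origin: centre of its underside.
- tape_roll: Yellow tape roll lying flat, 90 mm diameter, 24 high, bystander. Origin: centre of its underside.
- screwdriver: Screwdriver with a green handle, lying beyond the vise, bystander. Origin near its middle.
- motor: Small dark electric motor, 42 mm diameter, 43 high, standing between the vise and the robot, bystander. Origin: centre of its underside.
- screw_jar: Clear jar with a black lid, 60 mm diameter, 75 high, bystander. Origin: centre of its underside.

How it is judged:
By the outcome, as a careful person would: the job done as asked, in the order asked, and still so for the second after the job is handed in, while the arm keeps its last pose, push and grip.
It also fails if it takes over 62 s, if anything falls off the work surface, if the arm or the gripper's body presses on something with over 40 N, if the wrist force passes 120 N, or if a joint passes its speed limit or range.

ROBOT

A 6-joint arm with a two-finger parallel gripper is mounted at the origin on the work surface. World frame = base frame: x ahead of the robot, y to its left, z up, the work surface at z = 0. Lengths are in m, angles in rad, forces in N, time in s.
With the tool pointing down it reaches from about 0.35 to 0.8 m from the base axis. Payload 7.3 kg.
Tool frame: the origin (TCP) lies between the finger pads; the fingertips stand 11 mm ahead of it and the grasp point (between the pads) lies 8 mm behind it; z points along the fingers, y is the direction in which the jaws open and shut (so a half turn about z gives the same grasp; the last joint's range is limited). The gripper opens to 85 mm and grips with 20 to 120 N. Pads are 22 mm wide; open, the fingers measure 114 mm over their backs; the gripper's body (76 mm by 85 mm) begins 54 mm behind the grasp point. The pads swing forward as they close: fully open they stand 13 mm farther back than shut.
Start: joints at [1.038, 0.342, 1.524, -0, 1.275, -0.146], TCP at [0.198, 0.486, 0.242] pointing down, gripper open.
Joint ranges: [-2.53, 2.53], [-0.77, 2.02], [0.04, 2.7], [-1, 4.14], [0.28, 2.66], [-3.11, 3.11]. Speed limits (rad/s): [2.57, 2.57, 3.14, 3.14, 3.14, 3.14].

INTERFACE

Orientations are given as a 3x3 rotation matrix whose columns are the frame's x, y, z axes.
In Python, from rig import r gives the robot as it stands. The module is installed in compiled form; this text tells all that it offers.
- The arm moves only by the tool step_arm, never from a script. Its arguments are lists of equal length, an entry for each row: "gripper": the closure, from -1 (fully open) to 1 (shut); "dp": the shift along the tool's x, y, z in mm, a list of three; "turn": the turn, a rotation vector about the tool's x, y, z in degrees, a list of three. A call has 1 to 10 rows; each row is the pose to reach, as a shift and turn from the pose measured when the call began, along the tool's axes at that moment; what a row does not reach only later rows make up. A row lasts 1/12 s, in which the tool goes at most 41.7 mm and 7.16 degrees, less where a joint would pass 70% of its speed; a pose out of reach is approached as far as the arm can. A call with a gripper value outside its range is refused whole. The fingers move at their own pace and stop on an object; the grip force is fixed at half the most. Time passes only in rows, so rows that repeat a pose let the fingers close. It gives the time, the measured TCP pose, the force and the opening at its end, in the units of the state.
- r.get_state(): the state, without advancing time (a new reading comes with each control period).
- r.snapshot(name): name is "side" or "top" or "wrist"; returns a dict with "pixels" (480x640x3 uint8, blue, green, red), "vertical_fov" (degrees; the focal length in pixels is half the picture's height over the tangent of half this angle, whatever the lens; pixels are square), "cx", "cy" (the principal point, pixels), "k1" (the pictures are not rectified: a ray, as slopes to the right and down, at radius r is drawn at 1 + k1 r^2 times it, then the intrinsics apply), "pose" (4x4, takes a point from camera to world coordinates). Camera axes: x right, y down, z forward; pixel columns grow to the right and rows downward; lengths in m; the calibration is good to about 2 mm. A picture is of the moment at which its call begins. There is no depth.
- r.finish_job(): hands the job in, once; it reports no verdict.
The state is a dict: "clock": time; "joint_pos": joint angles; "qvel": joint speeds; "tau": joint torques, N m; "position": TCP position; "ee_rot": TCP orientation; "ft_force": force on the tool from outside, world axes, zero at the start; "ft_torque": the same for the moment, N m; "grip_width": opening from 0.0 (shut) to 1.0 (fully open).
Only numpy, scipy, OpenCV 4.12 (cv2) and the standard library are available. Lean on these libraries where they do the work, as an engineer would, in place of code of your own. Each camera call takes 0.05 s, during which the arm holds its last target.

## Working session

There is one attempt and no reset: what is moved stays moved. The work goes in short steps, Python scripts to look and compute and a tool call to move; the robot and the scene stay as the last step left them, time stands still between calls to the robot, and variables do not carry over. Pictures are saved under pics/ and viewed, and the job is handed in when it is done.

Besides the shell and the picture viewer there is one more tool, called in YAML: its name, and indented under it one key for each argument. step_arm: Moves the arm, as the interface text tells. Its arguments: {"type":"object","properties":{"gripper":{"type":"array","items":{"type":"number"}},"dp":{"type":"array","items":{"type":"array","items":{"type":"number"}}},"turn":{"type":"array","items":{"type":"array","items":{"type":"number"}}}},"required":["gripper","dp","turn"]}

```bash
mkdir -p pics; cat > h.py <<'E'
import numpy as np, cv2
from rig import r
def snap(n,f):
    s=r.snapshot(n); cv2.imwrite('pics/'+f,s['pixels']); np.save('pics/'+f+'.npy',s,allow_pickle=True); return s
def load(f): return np.load('pics/'+f+'.npy',allow_pickle=True).item()
def K(s):
    f=240/np.tan(np.radians(s['vertical_fov']/2)); return np.array([[f,0,s['cx']],[0,f,s['cy']],[0,0,1.]])
def ray(s,uv):
    # model: xd = x(1+k1 r^2)
    k=cv2.undistortPoints(np.array([[uv]],float),K(s),np.array([s['k1'],0,0,0,0.]))[0,0]
    P=np.array(s['pose']); return P[:3,3],P[:3,:3]@np.array([k[0],k[1],1.])
def onz(s,uv,z):
    o,d=ray(s,uv); return o+d*(z-o[2])/d[2]
def proj(s,p):
    P=np.array(s['pose']); c=P[:3,:3].T@(np.atleast_2d(p)-P[:3,3]).T
    return cv2.projectPoints(c.T.copy(),np.zeros(3),np.zeros(3),K(s),np.array([s['k1'],0,0,0,0.]))[0][:,0]
def tri(s1,a,s2,b):
    o1,d1=ray(s1,a);o2,d2=ray(s2,b)
    A=np.array([d1,-d2]).T; t=np.linalg.lstsq(A,o2-o1,rcond=None)[0]
    p,q=o1+t[0]*d1,o2+t[1]*d2; return (p+q)/2,np.linalg.norm(p-q)
E
python3 - <<'E'
from h import *
for n in ['side','top','wrist']:
    s=snap(n,n+'0.png'); print(n,s['vertical_fov'],s['cx'],s['cy'],s['k1'],np.round(s['pose'],3).tolist())
st=r.get_state(); print({k:np.round(v,3).tolist() for k,v in st.items()})
E
```

```text
side 47.58984495988254 319.3496266467293 232.56065242252947 -0.15612317558833738 [[0.983, -0.146, 0.107, 0.455], [-0.181, -0.756, 0.629, -0.715], [-0.011, -0.638, -0.77, 0.963], [0.0, 0.0, 0.0, 1.0]]
top 52.472737916419966 313.08932058392435 243.27853812256228 0.011608936155195563 [[-0.001, -0.981, 0.193, 0.387], [-1.0, -0.002, -0.016, 0.034], [0.016, -0.193, -0.981, 1.017], [0.0, 0.0, 0.0, 1.0]]
wrist 61.86947999511365 323.31068044565296 245.72938538394052 -0.0857059082772342 [[0.377, 0.882, 0.282, 0.125], [0.926, -0.359, -0.117, 0.515], [-0.002, 0.305, -0.952, 0.373], [0.0, 0.0, 0.0, 1.0]]
{'clock': 0.15, 'joint_pos': [1.038, 0.343, 1.525, -0.0, 1.275, -0.146], 'qvel': [0.0, 0.001, -0.003, 0.002, 0.001, -0.001], 'tau': [0.001, -43.391, -24.615, -0.0, 0.006, -0.0], 'position': [0.198, 0.486, 0.242], 'ee_rot': [[-0.926, 0.377, -0.001], [0.377, 0.926, -0.001], [0.0, -0.001, -1.0]], 'ft_force': [0.694, -0.356, -0.126], 'ft_torque': [-0.007, -0.047, 0.025], 'grip_width': 0.995}
```

View pics/top0.png

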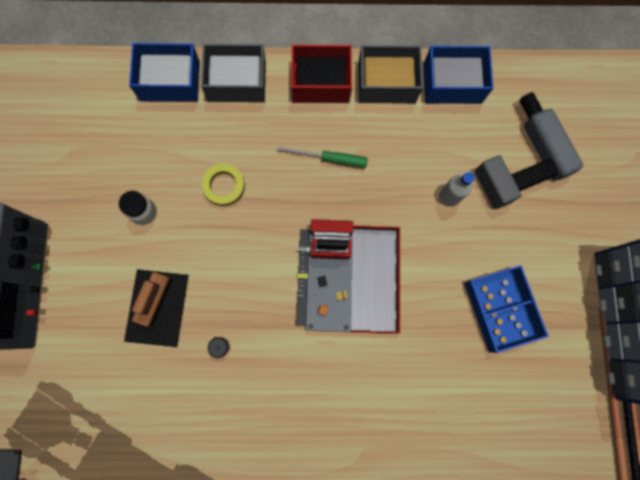

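View pics/side0.png

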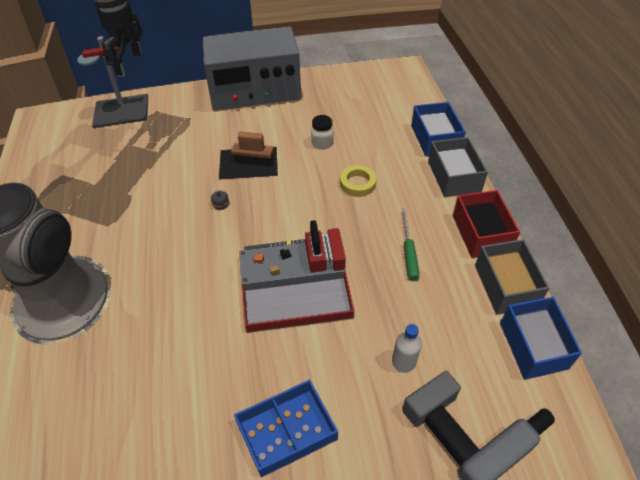

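Top view: vise at about (350,280) with fixed jaw up (+x) and tray to the right (-y); the brush on its mat is at (152,300), the motor at (218,347). Zooming in for details.

```bash
python3 - <<'E'
from h import *
s=load('top0.png');a=s['pixels'][210:345,285:415];cv2.imwrite('pics/c1.png',cv2.resize(a,None,fx=4.4,fy=4.4,interpolation=2))
a=s['pixels'][255:365,110:240];cv2.imwrite('pics/c2.png',cv2.resize(a,None,fx=5,fy=5,interpolation=2))
s=load('side0.png');a=s['pixels'][210:335,225:365];cv2.imwrite('pics/c3.png',cv2.resize(a,None,fx=4.4,fy=4.4,interpolation=2))
a=s['pixels'][115:225,195:305];cv2.imwrite('pics/c4.png',cv2.resize(a,None,fx=5,fy=5,interpolation=2))
E
```

```text
(no output)
```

View pics/c1.png

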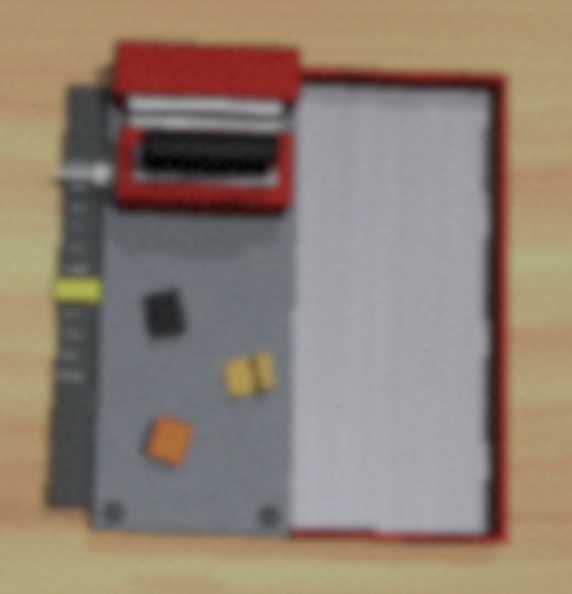

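View pics/c2.png

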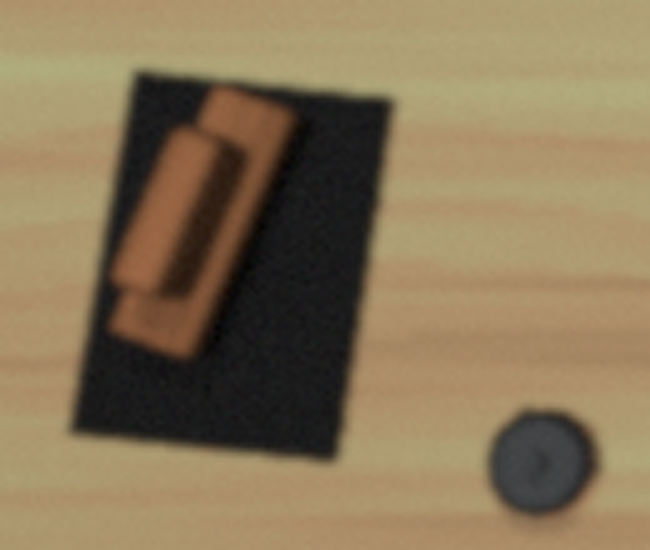

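View pics/c3.png

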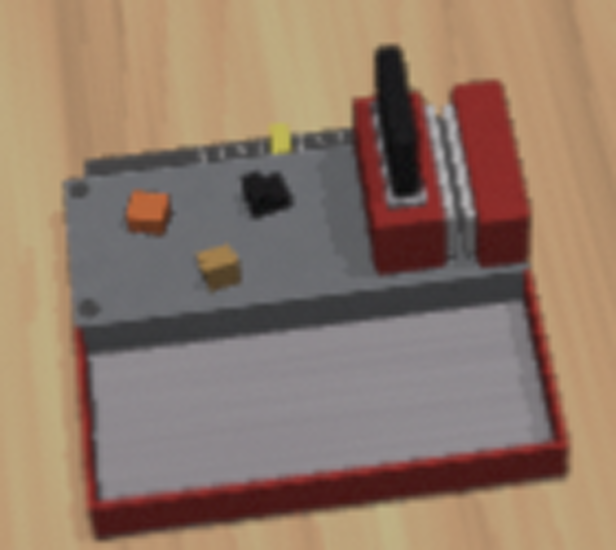

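View pics/c4.png

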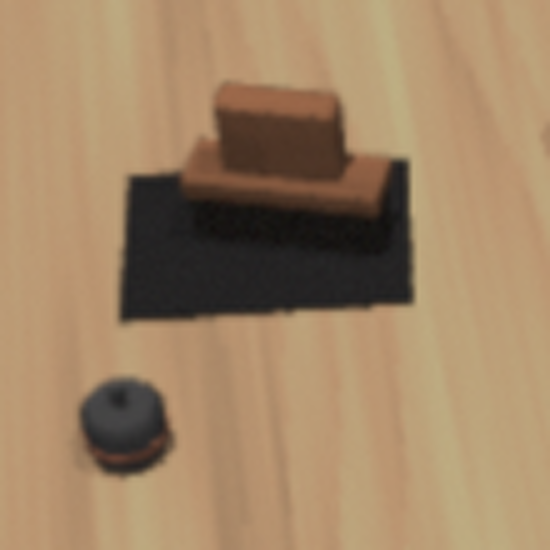

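```bash
cat > m.py <<'E'
from h import *
t=load('top0.png');s=load('side0.png')
T1=lambda x,y:(285+(x+.5)/4.4-.5,210+(y+.5)/4.4-.5)
T2=lambda x,y:(110+(x+.5)/5-.5,255+(y+.5)/5-.5)
S3=lambda x,y:(225+(x+.5)/4.4-.5,210+(y+.5)/4.4-.5)
S4=lambda x,y:(195+(x+.5)/5-.5,115+(y+.5)/5-.5)
def P(n,f,L,z,sc):
    q=np.array([onz(sc,f(*l),z) for l in L])[:,:2]; print(n,np.round(q*1000,1).tolist()); return q
E
python3 - <<'E'
from m import *
a=P('tray/bed T: trayTR,trayBR,bedBL,bedBR',T1,[(505,77),(505,540),(92,530),(290,535)],.03,t)
b=P('S: trayBR(image br +x-y), tray BL(-x,-y), bed -x+y, bed -x-y',S3,[(567,445),(93,512),(65,180),(78,325)],.03,s)
for q in (a[0]-a[1],b[0]-b[1]): print('yaw',np.degrees(np.arctan2(q[1],q[0])),np.linalg.norm(q))
P('mat T',T2,[(135,72),(393,100),(337,458),(72,432)],.005,t)
P('mat S',S4,[(128,175),(408,158),(412,300),(122,320)],.005,s)
a=P('ridge T',T2,[(183,125),(225,143),(155,293),(112,278)],.095,t);print(a.mean(0),(a[0]+a[1]-a[2]-a[3])/2)
b=P('back T',T2,[(215,87),(298,112),(193,357),(108,328)],.049,t);print(b.mean(0))
c=P('ridge S',S4,[(218,85),(342,95),(342,117),(218,105)],.095,s);print(c.mean(0))
for q in((a[0]+a[1]-a[2]-a[3])/2,(b[0]+b[1]-b[2]-b[3])/2,c[1]-c[0]): print(np.linalg.norm(q),np.degrees(np.arctan2(q[1],q[0])))
P('offcut T blk,brs,org',T1,[(165,313),(250,374),(168,440)],.042,t)
P('offcut S',S3,[(267,193),(220,265),(148,212)],.038,s)
P('mark T',T1,[(77,290)],.026,t);P('mark S',S3,[(281,132)],.026,s)
P('pointer T',T1,[(60,172)],.035,t)
P('motor T',T2,[(541,462)],.043,t)
# jaw handle top ends
P('handle T',T1,[(143,148),(278,148)],.12,t)
P('handle S',S3,[(388,50),(405,190)],.12,s)
E
```

```text
tray/bed T: trayTR,trayBR,bedBL,bedBR [[616.2, -162.2], [400.4, -154.6], [404.8, 33.0], [402.6, -56.8]]
S: trayBR(image br +x-y), tray BL(-x,-y), bed -x+y, bed -x-y [[615.5, -164.8], [400.1, -159.7], [405.0, 30.4], [403.2, -57.4]]
yaw -2.0154615966192364 0.21591674847273157
yaw -1.3475549082090996 0.21542444491968474
mat T [[530.8, 384.9], [519.2, 277.5], [373.4, 292.9], [384.0, 399.9]]
mat S [[382.3, 398.6], [530.2, 381.8], [518.3, 274.4], [372.7, 289.1]]
ridge T [[497.9, 334.3], [491.1, 318.1], [435.0, 340.5], [440.5, 356.8]]
[0.46610794 0.33742018] [ 0.05670735 -0.0224461 ]
back T [[518.6, 337.6], [508.6, 304.3], [412.6, 339.4], [423.8, 373.1]]
[0.46591486 0.33860069]
ridge S [[437.4, 352.2], [497.2, 331.9], [495.3, 315.3], [436.2, 336.9]]
[0.46654158 0.33405867]
0.06098812036600313 -21.59481941482503
0.10167673089873397 -20.31504516734866
0.06313016986711396 -18.7866051775867
offcut T blk,brs,org [[502.2, -0.1], [474.4, -38.6], [444.6, -1.2]]
offcut S [[502.0, -2.6], [473.8, -41.1], [443.5, -3.2]]
mark T [[514.8, 40.3]]
mark S [[515.0, 43.7]]
pointer T [[569.0, 48.4]]
motor T [[372.3, 204.0]]
handle T [[563.7, 11.7], [563.9, -46.0]]
handle S [[565.1, 6.7], [558.3, -75.6]]
```

```bash
cat > g.py <<'E'
import sys
from h import *
from scipy.spatial.transform import Rotation as Ro
def go(x,y,z,yd):
    "TCP target mm, tool y axis heading deg (vertical tool)"
    st=r.get_state(); R=np.array(st['ee_rot']); p=np.array(st['position'])*1000
    a=np.radians(yd); Y=np.array([np.cos(a),np.sin(a),0]); Z=np.array([0,0,-1.]); X=np.cross(Y,Z)
    G=np.array([X,Y,Z]).T
    d=R.T@(np.array([x,y,z])-p); w=np.degrees(Ro.from_matrix(R.T@G).as_rotvec())
    print('t',round(st['clock'],2),'dp',np.round(d,1).tolist(),'turn',np.round(w,1).tolist(),'pos',np.round(p,1).tolist(),'F',np.round(st['ft_force'],1).tolist(),'gw',round(float(st['grip_width']),3))
if __name__=='__main__': go(*map(float,sys.argv[1:5]))
E
python3 g.py 466 337.5 130 69.5;python3 g.py 466 337.5 72 69.5
```

```text
t 0.15 dp [-304.4, -36.3, 111.8] turn [-0.1, -0.0, -1.7] pos [197.9, 486.0, 241.8] F [0.7, -0.4, -0.1] gw 0.995
t 0.15 dp [-304.4, -36.2, 169.8] turn [-0.1, -0.0, -1.7] pos [197.9, 486.0, 241.8] F [0.7, -0.4, -0.1] gw 0.995
```

step_arm:
  gripper: [-1,-1,-1,-1,-1,-1,-1,-1,-1,-1]
  dp:
    - [-40,-5,0]
    - [-80,-10,15]
    - [-120,-14,30]
    - [-160,-19,45]
    - [-200,-24,60]
    - [-240,-29,75]
    - [-280,-34,90]
    - [-304,-36,105]
    - [-304,-36,112]
    - [-304,-36,112]
  turn:
    - [0,0,-1.7]
    - [0,0,-1.7]
    - [0,0,-1.7]
    - [0,0,-1.7]
    - [0,0,-1.7]
    - [0,0,-1.7]
    - [0,0,-1.7]
    - [0,0,-1.7]
    - [0,0,-1.7]
    - [0,0,-1.7]

```text
clock: 0.98
position: [0.4658, 0.3361, 0.1271]
ee_rot: [[-0.936, 0.353, -0.005], [0.353, 0.936, -0.003], [0.004, -0.005, -1.0]]
ft_force: [-0.7, -0.1, 0.0]
grip_width: 0.999
```

```bash
python3 g.py 466 337.5 72 69.5; python3 -c "
from h import *
snap('wrist','w1.png')"
```

```text
t 0.98 dp [0.1, 1.7, 55.1] turn [-0.3, -0.2, -0.2] pos [465.8, 336.1, 127.1] F [-0.7, -0.1, 0.0] gw 0.999
```

View pics/w1.png

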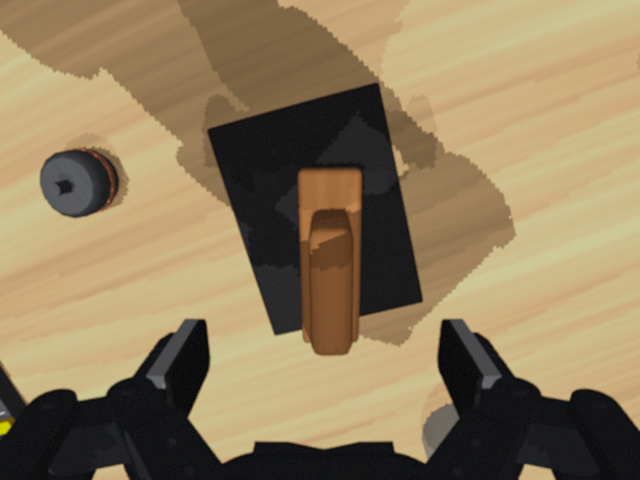

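The wrist view shows the ridge upright in the picture (col ~331, rows 210–352) between the open fingers, so the grasp yaw agrees. Quick cross-check of the position.

```bash
python3 - <<'E'
from h import *
s=load('w1.png')
for uv in [(313,345),(350,345),(312,225),(350,225)]: print(uv,np.round(onz(s,uv,.095)*1000,1))
E
```

```text
(313, 345) [485.  322.1  95. ]
(350, 345) [491.1 338.4  95. ]
(312, 225) [430.7 342.7  95. ]
(350, 225) [436.3 357.7  95. ]
```

step_arm:
  gripper: [-1,-1,-1,-1]
  dp:
    - [0,1.5,28]
    - [0,1.5,50]
    - [0,1.5,55]
    - [0,1.5,55]
  turn:
    - [-0.3,-0.2,0]
    - [-0.3,-0.2,0]
    - [-0.3,-0.2,0]
    - [-0.3,-0.2,0]

```text
clock: 1.37
position: [0.4638, 0.339, 0.0729]
ee_rot: [[-0.937, 0.349, -0.001], [0.349, 0.937, 0.0], [0.001, -0.0, -1.0]]
ft_force: [0.4, -0.3, -0.1]
grip_width: 0.997
```

step_arm:
  gripper: [0,0.5,1,1,1,1,1]
  dp:
    - [0,0,0]
    - [0,0,0]
    - [0,0,0]
    - [0,0,0]
    - [0,0,0]
    - [0,0,0]
    - [0,0,0]
  turn:
    - [0,0,0]
    - [0,0,0]
    - [0,0,0]
    - [0,0,0]
    - [0,0,0]
    - [0,0,0]
    - [0,0,0]

```text
clock: 1.95
position: [0.4642, 0.3391, 0.0737]
ee_rot: [[-0.937, 0.35, 0.0], [0.35, 0.937, 0.001], [0.0, 0.001, -1.0]]
ft_force: [0.0, -0.3, 4.5]
grip_width: 0.227
```

```bash
python3 g.py 474 33 150 88.5; python3 -c "
from h import *
snap('side','s2.png')"
```

```text
t 1.95 dp [-116.2, -283.3, -76.6] turn [0.0, -0.0, -19.0] pos [464.2, 339.1, 73.7] F [0.0, -0.3, 4.5] gw 0.227
```

View pics/s2.png

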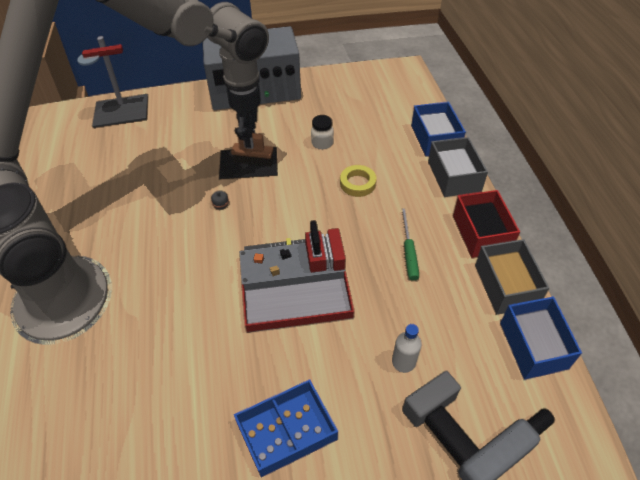

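step_arm:
  gripper: [1,1,1,1,1,1,1,1,1,1]
  dp:
    - [0,0,-30]
    - [0,0,-65]
    - [-10,-24,-77]
    - [-23,-57,-77]
    - [-38,-92,-77]
    - [-53,-129,-77]
    - [-68,-165,-77]
    - [-83,-202,-77]
    - [-98,-239,-77]
    - [-109,-266,-77]
  turn:
    - [0,0,0]
    - [0,0,0]
    - [0,0,-3]
    - [0,0,-6]
    - [0,0,-9]
    - [0,0,-12]
    - [0,0,-15]
    - [0,0,-17]
    - [0,0,-19]
    - [0,0,-19]

```text
clock: 2.83
position: [0.4728, 0.0489, 0.1502]
ee_rot: [[-1.0, 0.025, -0.001], [0.025, 1.0, 0.0], [0.001, 0.0, -1.0]]
ft_force: [0.6, 0.4, -0.8]
grip_width: 0.224
```

```bash
python3 g.py 474 35 150 88.5; python3 g.py 474 35 100 88.5;python3 -c "
from h import *
snap('side','s3.png');snap('top','t3.png')"
```

```text
t 2.83 dp [-1.5, -13.9, 0.2] turn [0.0, -0.0, 0.1] pos [472.8, 48.9, 150.2] F [0.6, 0.4, -0.8] gw 0.224
t 2.83 dp [-1.5, -13.9, 50.2] turn [0.0, -0.0, 0.1] pos [472.8, 48.9, 150.2] F [0.6, 0.4, -0.8] gw 0.224
```

View pics/s3.png

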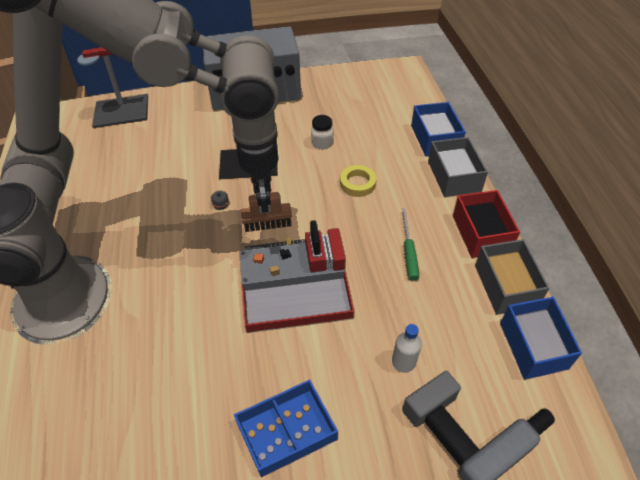

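Side view: brush held level above the rail (260,215), offcuts untouched. Lowering to about 1 mm above the bed.

step_arm:
  gripper: [1,1,1,1]
  dp:
    - [-2,-14,25]
    - [-2,-14,45]
    - [-2,-14,50]
    - [-2,-14,50]
  turn:
    - [0,0,0]
    - [0,0,0]
    - [0,0,0]
    - [0,0,0]

```text
clock: 3.27
position: [0.4741, 0.0343, 0.0996]
ee_rot: [[-1.0, 0.03, -0.003], [0.03, 1.0, 0.0], [0.003, 0.0, -1.0]]
ft_force: [-0.2, 0.5, -1.1]
grip_width: 0.227
```

```bash
python3 g.py 472 -80 100 88.5; python3 -c "
from h import *
s=snap('side','s4.png');cv2.imwrite('pics/c5.png',cv2.resize(s['pixels'][150:340,190:370],None,fx=3.1,fy=3.1))"
```

```text
t 3.27 dp [-1.4, -114.3, -0.4] turn [0.0, -0.2, -0.2] pos [474.1, 34.3, 99.6] F [-0.2, 0.5, -1.1] gw 0.227
```

View pics/c5.png

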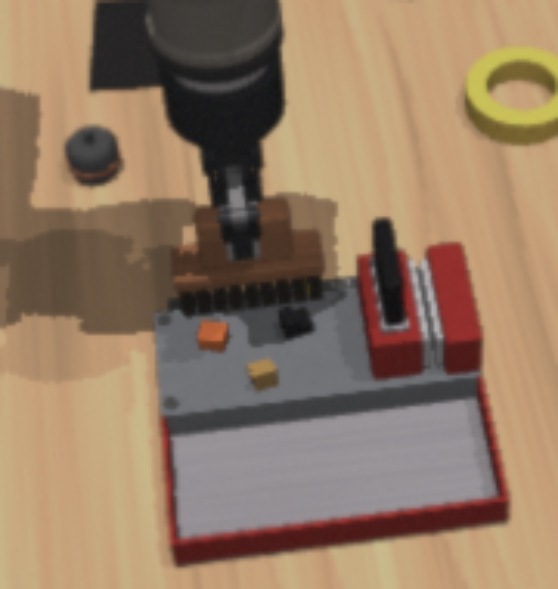

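Bristles span cols 180–322 in the crop, covering the orange (200–228) and black (278–312) offcuts. Sweeping slowly.

step_arm:
  gripper: [1,1,1,1,1,1,1,1,1,1]
  dp:
    - [0,-7,-0.4]
    - [0,-14,-0.4]
    - [0,-21,-0.4]
    - [0,-28,-0.4]
    - [0,-35,-0.4]
    - [0,-42,-0.4]
    - [0,-49,-0.4]
    - [0,-56,-0.4]
    - [0,-63,-0.4]
    - [0,-70,-0.4]
  turn:
    - [0,0,0]
    - [0,0,0]
    - [0,0,0]
    - [0,0,0]
    - [0,0,0]
    - [0,0,0]
    - [0,0,0]
    - [0,0,0]
    - [0,0,0]
    - [0,0,0]

```text
clock: 4.15
position: [0.4724, -0.0363, 0.1004]
ee_rot: [[-1.0, 0.03, -0.002], [0.03, 1.0, 0.0], [0.002, 0.0, -1.0]]
ft_force: [0.2, 0.5, -1.7]
grip_width: 0.23
```

```bash
python3 g.py 472 -80 100 88.5; python3 -c "
from h import *
s=snap('side','s5.png');cv2.imwrite('pics/c6.png',cv2.resize(s['pixels'][150:340,190:370],None,fx=3.1,fy=3.1))"
```

```text
t 4.15 dp [-0.9, -43.7, 0.4] turn [0.0, -0.1, -0.2] pos [472.4, -36.3, 100.4] F [0.2, 0.5, -1.7] gw 0.23
```

View pics/c6.png

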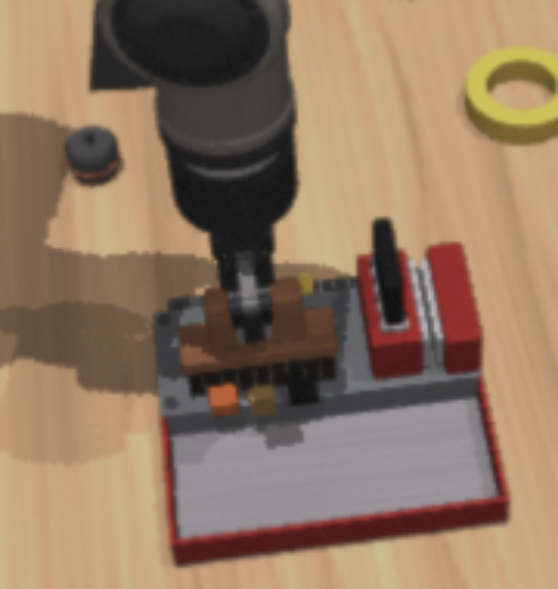

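All three are ahead of the bristles at the bed edge (rows ~400). Continuing past the edge.

step_arm:
  gripper: [1,1,1,1,1,1,1,1]
  dp:
    - [0,-8,0.4]
    - [0,-16,0.4]
    - [0,-24,0.4]
    - [0,-32,0.4]
    - [0,-40,0.4]
    - [0,-48,0.4]
    - [0,-54,0.4]
    - [0,-54,0.4]
  turn:
    - [0,0,0]
    - [0,0,0]
    - [0,0,0]
    - [0,0,0]
    - [0,0,0]
    - [0,0,0]
    - [0,0,0]
    - [0,0,0]

```text
clock: 4.87
position: [0.471, -0.0925, 0.1001]
ee_rot: [[-0.999, 0.032, -0.001], [0.032, 0.999, -0.001], [0.001, -0.001, -1.0]]
ft_force: [0.2, 0.3, -1.2]
grip_width: 0.225
```

```bash
python3 g.py 465 -80 150 88.5; python3 -c "
from h import *
s=snap('side','s6.png');cv2.imwrite('pics/c7.png',cv2.resize(s['pixels'][150:340,190:370],None,fx=3.1,fy=3.1))"
```

```text
t 4.87 dp [6.4, 12.3, -49.9] turn [-0.0, -0.1, -0.3] pos [471.0, -92.5, 100.1] F [0.2, 0.3, -1.2] gw 0.225
```

View pics/c7.png

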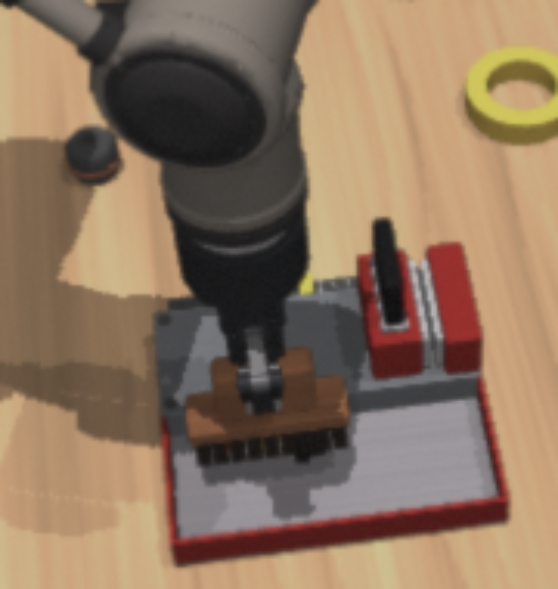

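step_arm:
  gripper: [1,1,1,1]
  dp:
    - [0,0,-25]
    - [0,0,-50]
    - [0,25,-50]
    - [0,60,-50]
  turn:
    - [0,0,0]
    - [0,0,0]
    - [0,0,0]
    - [0,0,0]

```text
clock: 5.25
position: [0.4741, -0.0329, 0.1516]
ee_rot: [[-0.999, 0.035, 0.003], [0.035, 0.999, -0.002], [-0.003, -0.002, -1.0]]
ft_force: [0.8, -0.7, -2.0]
grip_width: 0.223
```

```bash
python3 g.py 464 339 150 69.5; python3 -c "
from h import *
s=snap('side','s7.png');a=cv2.resize(s['pixels'][150:340,190:370],None,fx=3.1,fy=3.1)
cv2.imwrite('pics/c8.png',a)"
```

```text
t 5.25 dp [23.2, 371.4, 0.9] turn [-0.1, 0.2, 18.5] pos [474.1, -32.9, 151.6] F [0.8, -0.7, -2.0] gw 0.223
```

View pics/c8.png

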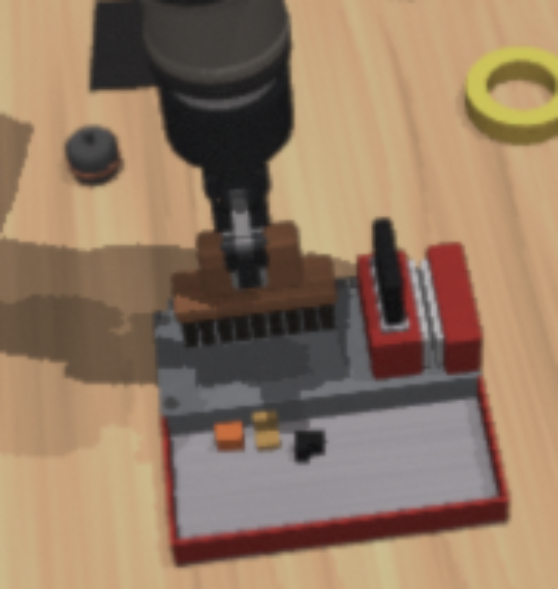

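All three offcuts lie on the tray floor (orange 229,436; brass 266,432; black 309,445). Carrying the brush to the mat's middle (452, 338).

```bash
python3 g.py 451 338 150 83
```

```text
t 5.3 dp [33.2, 363.3, 1.7] turn [0.1, -0.0, 5.2] pos [472.6, -26.2, 150.7] F [-2.4, 5.7, -1.3] gw 0.224
```

step_arm:
  gripper: [1,1,1,1,1,1,1,1,1,1]
  dp:
    - [3,34,0]
    - [7,72,0]
    - [10,110,0]
    - [14,148,0]
    - [17,187,0]
    - [21,226,0]
    - [24,265,0]
    - [28,304,0]
    - [31,340,0]
    - [33,363,0]
  turn:
    - [0,0,0]
    - [0,0,1]
    - [0,0,2]
    - [0,0,3]
    - [0,0,4]
    - [0,0,5]
    - [0,0,5]
    - [0,0,5]
    - [0,0,5]
    - [0,0,5]

```text
clock: 6.13
position: [0.45, 0.3413, 0.1515]
ee_rot: [[-0.993, 0.116, -0.001], [0.116, 0.993, 0.004], [0.001, 0.003, -1.0]]
ft_force: [0.3, 0.6, -1.6]
grip_width: 0.228
```

```bash
python3 g.py 451 338 74 83
```

```text
t 6.13 dp [-1.5, -3.4, 77.5] turn [0.2, -0.1, 0.3] pos [450.0, 341.3, 151.5] F [0.3, 0.6, -1.6] gw 0.228
```

step_arm:
  gripper: [1,1,1,1,1,1,1]
  dp:
    - [-1,-3,25]
    - [-1,-3,50]
    - [-1,-3,65]
    - [-1,-3,72]
    - [-1,-3,76]
    - [-1,-3,77.5]
    - [-1,-3,77.5]
  turn:
    - [0.2,0,0]
    - [0.2,0,0]
    - [0.2,0,0]
    - [0.2,0,0]
    - [0.2,0,0]
    - [0.2,0,0]
    - [0.2,0,0]

```text
clock: 6.72
position: [0.4509, 0.3386, 0.0745]
ee_rot: [[-0.993, 0.116, -0.001], [0.116, 0.993, 0.001], [0.001, 0.001, -1.0]]
ft_force: [-0.8, -0.3, -1.1]
grip_width: 0.228
```

```bash
python3 g.py 451 338 74 83; python3 -c "
from h import *
s=snap('side','s8.png');a=cv2.resize(s['pixels'][60:250,160:340],None,fx=3.1,fy=3.1)
cv2.imwrite('pics/c9.png',a)"
```

```text
t 6.72 dp [-0.2, -0.6, 0.5] turn [0.0, -0.0, 0.3] pos [450.9, 338.6, 74.5] F [-0.8, -0.3, -1.1] gw 0.228
```

View pics/c9.png

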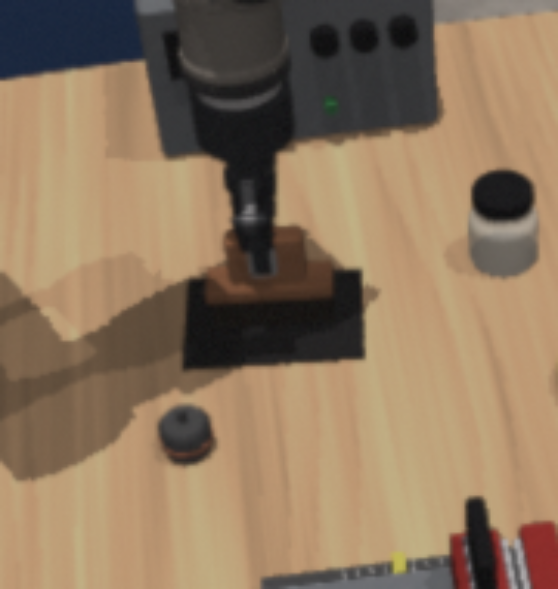

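Brush sits over the mat's middle, but the force shows it still hanging; going down 1.5 mm and then opening.

step_arm:
  gripper: [1,1,1]
  dp:
    - [0,0,1]
    - [0,0,1.5]
    - [0,0,1.5]
  turn:
    - [0,0,0]
    - [0,0,0]
    - [0,0,0]

```text
clock: 7.02
position: [0.4514, 0.3388, 0.074]
ee_rot: [[-0.993, 0.117, 0.001], [0.117, 0.993, 0.001], [-0.001, 0.002, -1.0]]
ft_force: [0.2, 0.3, -1.7]
grip_width: 0.221
```

step_arm:
  gripper: [0.5,0.3,0,-0.5,-1,-1,-1]
  dp:
    - [0,0,0]
    - [0,0,0]
    - [0,0,0]
    - [0,0,0]
    - [0,0,0]
    - [0,0,0]
    - [0,0,0]
  turn:
    - [0,0,0]
    - [0,0,0]
    - [0,0,0]
    - [0,0,0]
    - [0,0,0]
    - [0,0,0]
    - [0,0,0]

```text
clock: 7.6
position: [0.4514, 0.3387, 0.074]
ee_rot: [[-0.993, 0.117, 0.001], [0.117, 0.993, 0.001], [-0.001, 0.002, -1.0]]
ft_force: [-0.1, 0.1, -0.5]
grip_width: 1.0
```

step_arm:
  gripper: [-1,-1,-1,-1,-1,-1]
  dp:
    - [0,0,-15]
    - [0,0,-40]
    - [0,0,-75]
    - [0,0,-110]
    - [0,0,-130]
    - [0,0,-130]
  turn:
    - [0,0,0]
    - [0,0,0]
    - [0,0,0]
    - [0,0,0]
    - [0,0,0]
    - [0,0,0]

```text
clock: 8.1
position: [0.4533, 0.3398, 0.2093]
ee_rot: [[-0.993, 0.116, 0.009], [0.116, 0.993, 0.006], [-0.009, 0.007, -1.0]]
ft_force: [0.6, 0.5, 0.4]
grip_width: 0.997
```

```bash
python3 g.py 565 -17 185 178.5; python3 g.py 565 -17 185 -1.5;python3 -c "
from h import *
print(r.get_state()['joint_pos'])
s=snap('side','s9.png');a=cv2.resize(s['pixels'][60:250,160:340],None,fx=3.1,fy=3.1)
cv2.imwrite('pics/c10.png',a)"
```

```text
t 8.1 dp [-152.3, -341.5, 23.1] turn [-0.1, 0.7, -95.2] pos [453.3, 339.8, 209.3] F [0.6, 0.5, 0.4] gw 0.997
t 8.1 dp [-152.3, -341.5, 23.1] turn [0.7, 0.1, 84.8] pos [453.3, 339.8, 209.3] F [0.6, 0.5, 0.4] gw 0.997
[ 5.07528674e-01  4.38797734e-01  1.46898088e+00  7.89066563e-04
  1.22261012e+00 -9.46804406e-01]
```

View pics/c10.png

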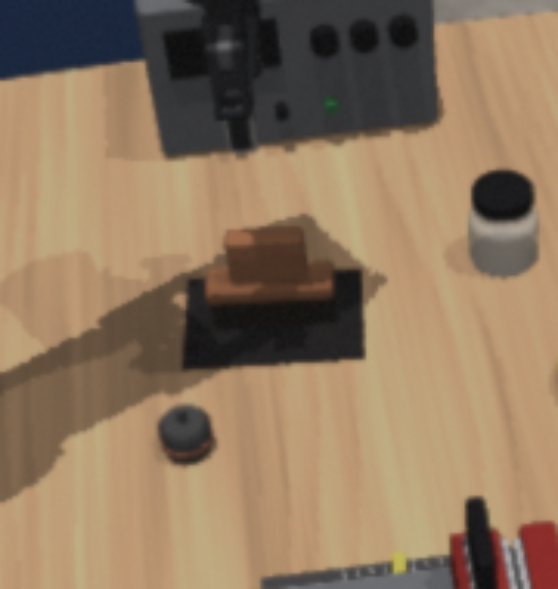

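Brush stands free on the mat. Moving over the jaw handle while turning the tool 85° (joint 6 ends near 0).

step_arm:
  gripper: [-1,-1,-1,-1,-1,-1,-1,-1,-1,-1]
  dp:
    - [-10,-25,0]
    - [-25,-60,0]
    - [-40,-95,0]
    - [-56,-130,0]
    - [-73,-165,0]
    - [-90,-200,0]
    - [-106,-235,5]
    - [-122,-270,10]
    - [-138,-305,15]
    - [-150,-330,20]
  turn:
    - [0,0,7]
    - [0,0,14]
    - [0,0,21]
    - [0,0,28]
    - [0,0,35]
    - [0,0,42]
    - [0,0,49]
    - [0,0,56]
    - [0,0,63]
    - [0,0,70]

```text
clock: 8.98
position: [0.5627, -0.009, 0.1838]
ee_rot: [[-0.223, 0.975, 0.003], [0.975, 0.223, 0.004], [0.003, 0.004, -1.0]]
ft_force: [0.2, -1.0, 0.2]
grip_width: 1.002
```

```bash
python3 g.py 565 -17 160 -1.5
```

```text
t 8.98 dp [-8.4, 0.3, 23.8] turn [0.2, -0.2, 14.4] pos [562.7, -9.0, 183.8] F [0.2, -1.0, 0.2] gw 1.002
```

step_arm:
  gripper: [-1,-1,-1,-1]
  dp:
    - [-8,0,0]
    - [-8,0,15]
    - [-8,0,24]
    - [-8,0,24]
  turn:
    - [0,0,7]
    - [0,0,14.4]
    - [0,0,14.4]
    - [0,0,14.4]

```text
clock: 9.32
position: [0.5626, -0.0165, 0.1564]
ee_rot: [[0.024, 1.0, -0.003], [1.0, -0.024, 0.005], [0.005, -0.003, -1.0]]
ft_force: [0.3, 0.8, -0.3]
grip_width: 1.0
```

```bash
python3 g.py 565 -17 97 -1.5;python3 -c "
from h import *
s=snap('wrist','w2.png')
s=snap('top','t2.png');cv2.imwrite('pics/c11.png',cv2.resize(s['pixels'][180:350,270:430],None,fx=3.4,fy=3.4))"
```

```text
t 9.32 dp [-0.8, 2.6, 59.4] turn [-0.2, -0.3, 0.1] pos [562.6, -16.5, 156.4] F [0.3, 0.8, -0.3] gw 1.0
```

View pics/w2.png

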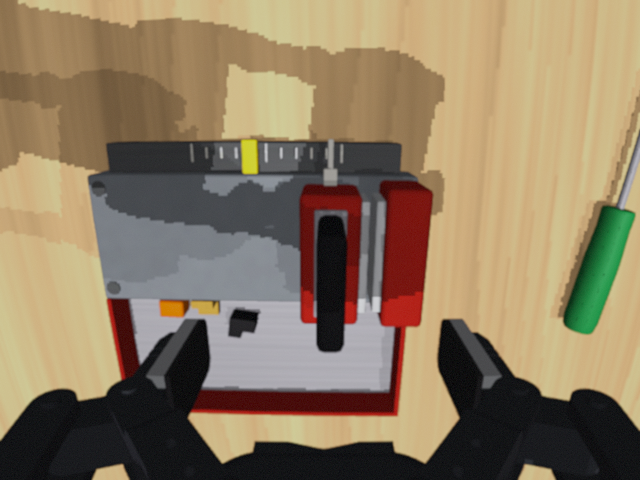

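View pics/c11.png

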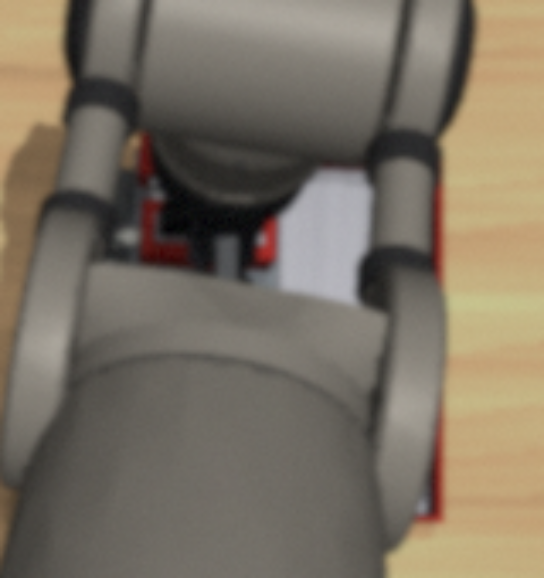

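Wrist view: handle (331,285) between fingers, pointer at col ~331 row 150, yellow mark at (249,155). Measuring pointer and mark positions from it.

```bash
cat > pm.py <<'E'
import sys
from h import *
from scipy.ndimage import center_of_mass
def pm(s):
    hsv=cv2.cvtColor(s['pixels'],cv2.COLOR_BGR2HSV)
    m=cv2.inRange(hsv,(22,150,110),(35,255,255)); n,l,st,c=cv2.connectedComponentsWithStats(m); i=1+np.argmax(st[1:,4]); print('mark',st[i],c[i]); return c[i]
u=np.array([np.cos(np.radians(-1.5)),np.sin(np.radians(-1.5)),0]); o=np.array([.5138,-.0154,0])
E
python3 - <<'E'
from pm import *
s=load('w2.png');c=pm(s)
M=onz(s,c,.026);Pt=[onz(s,(331,v),.035) for v in(145,165)]
H=[onz(s,q,.12) for q in [(331,345),(331,222)]]
print(M,Pt,H); print('vise x mark',(M-o)@u,'ptr',[(p-o)@u for p in Pt],'handle',[(p-o)@u for p in H])
t=load('top0.png')
E
```

```text
mark [241 139  18  35 563] [249.45470693 155.91651865]
[0.51512186 0.0392481  0.026     ] [array([0.56780935, 0.0452435 , 0.035     ]), array([0.56757334, 0.03296847, 0.035     ])] [array([ 0.56489554, -0.04322162,  0.12      ]), array([0.56600142, 0.01763117, 0.12      ])]
vise x mark -0.00010910856835317302 ptr [np.float64(0.0524033832364252), np.float64(0.052488773323040944)] handle [np.float64(0.051806320136749406), np.float64(0.051318880234794764)]
```

Mark is 52.5 mm along -x from the pointer (within 35–60 and matching the top view's ~53). Descending to grip.

step_arm:
  gripper: [-1,-1,-1,-1,-1]
  dp:
    - [0,2.6,25]
    - [0,2.6,48]
    - [0,2.6,59]
    - [0,2.6,59]
    - [0,2.6,59]
  turn:
    - [-0.2,-0.3,0]
    - [-0.2,-0.3,0]
    - [-0.2,-0.3,0]
    - [-0.2,-0.3,0]
    - [-0.2,-0.3,0]

```text
clock: 9.83
position: [0.5668, -0.0155, 0.1003]
ee_rot: [[0.021, 1.0, 0.004], [1.0, -0.021, -0.001], [-0.001, 0.004, -1.0]]
ft_force: [0.6, 0.3, -0.3]
grip_width: 0.999
```

step_arm:
  gripper: [0,0.5,1,1,1,1,1]
  dp:
    - [0,0,0]
    - [0,0,0]
    - [0,0,0]
    - [0,0,0]
    - [0,0,0]
    - [0,0,0]
    - [0,0,0]
  turn:
    - [0,0,0]
    - [0,0,0]
    - [0,0,0]
    - [0,0,0]
    - [0,0,0]
    - [0,0,0]
    - [0,0,0]

```text
clock: 10.42
position: [0.566, -0.0155, 0.1008]
ee_rot: [[0.022, 1.0, 0.003], [1.0, -0.022, -0.001], [-0.001, 0.003, -1.0]]
ft_force: [-3.6, -1.1, 5.7]
grip_width: 0.151
```

```bash
python3 g.py 513 -15.5 97 -1.5;python3 -c "
from h import *
s=snap('wrist','w3.png')"
```

```text
t 10.42 dp [-1.1, -53.0, 3.7] turn [0.2, 0.0, 0.3] pos [566.0, -15.5, 100.8] F [-3.6, -1.1, 5.7] gw 0.151
```

View pics/w3.png

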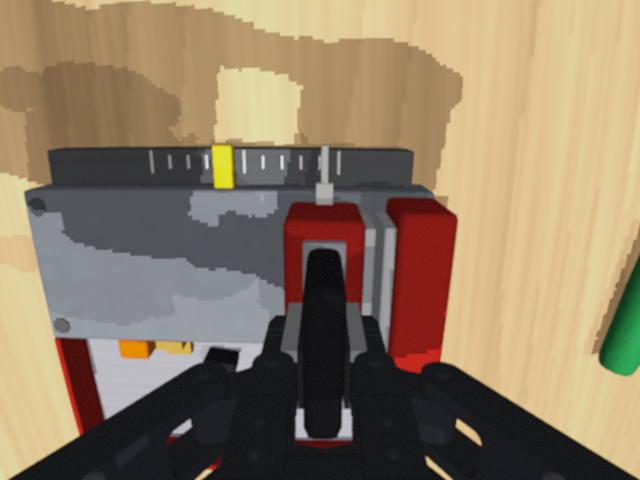

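Handle is gripped centrally (fingers at cols 285–365, opening ~13 mm). Pulling along -x.

step_arm:
  gripper: [1,1,1,1,1,1,1,1,1,1]
  dp:
    - [0,-6,0]
    - [0,-13,0]
    - [0,-20,0]
    - [0,-27,0]
    - [0,-34,0]
    - [0,-41,0]
    - [0,-48,0]
    - [0,-52,0]
    - [0,-52,0]
    - [0,-52,0]
  turn:
    - [0,0,0]
    - [0,0,0]
    - [0,0,0]
    - [0,0,0]
    - [0,0,0]
    - [0,0,0]
    - [0,0,0]
    - [0,0,0]
    - [0,0,0]
    - [0,0,0]

```text
clock: 11.3
position: [0.516, -0.0139, 0.1009]
ee_rot: [[0.023, 1.0, 0.008], [1.0, -0.023, 0.0], [0.001, 0.008, -1.0]]
ft_force: [10.7, 4.8, -6.5]
grip_width: 0.15
```

```bash
python3 g.py 513 -15.5 97 -1.5;python3 -c "
from pm import *
s=snap('wrist','w4.png');pm(s)
t=snap('side','s10.png');cv2.imwrite('pics/c12.png',cv2.resize(t['pixels'][210:335,225:365],None,fx=4.4,fy=4.4,interpolation=2))"
```

```text
t 11.3 dp [-1.7, -3.0, 3.8] turn [0.5, -0.0, 0.2] pos [516.0, -13.9, 100.9] F [10.7, 4.8, -6.5] gw 0.15
mark [309 146  11  43 436] [313.78440367 165.5412844 ]
```

View pics/w4.png

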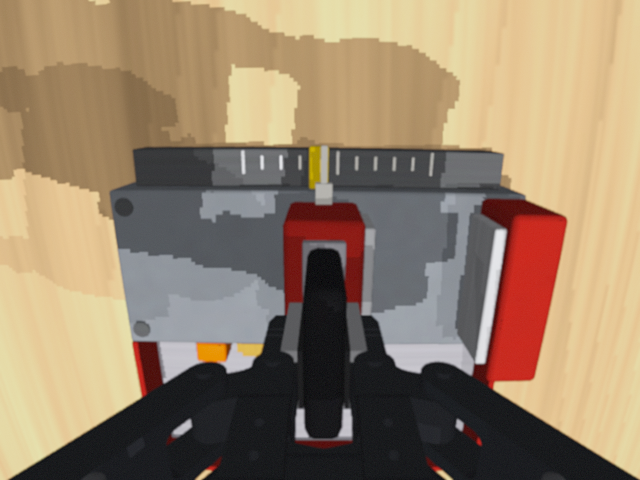

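View pics/c12.png

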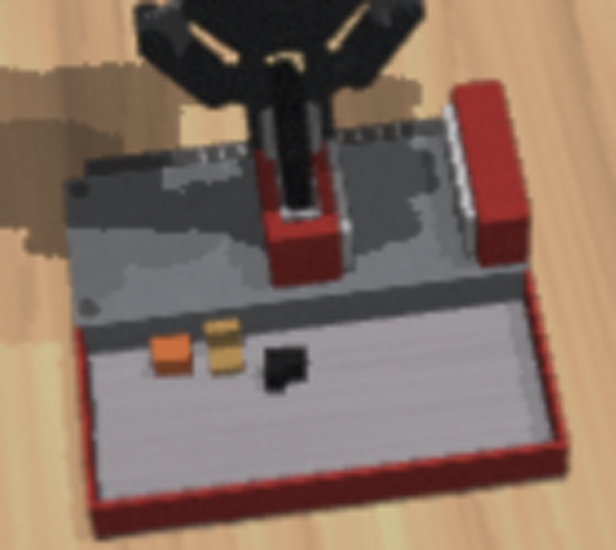

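```bash
python3 - <<'E'
from pm import *
s=load('w4.png')
print(s['pixels'][152,300:340].tolist()[6:36])
for n,c,z in [('ptr',(324.8,152),.035),('markL',(309-.5,152),.026),('markR',(329,152),.026),('markL',(309-.5,180),.026)]:
    print(n,((onz(s,c,z)-o)@u)*1000)
cv2.imwrite('pics/c13.png',cv2.resize(s['pixels'][135:210,290:360],None,fx=8,fy=8,interpolation=0))
E
```

```text
[[71, 70, 67], [64, 61, 65], [53, 84, 96], [33, 126, 147], [6, 151, 175], [0, 154, 178], [0, 151, 176], [7, 152, 176], [0, 149, 174], [4, 147, 170], [8, 146, 169], [0, 145, 168], [0, 146, 169], [34, 147, 170], [85, 153, 171], [140, 168, 177], [169, 177, 180], [177, 180, 182], [177, 180, 183], [176, 180, 183], [167, 179, 183], [136, 169, 179], [88, 142, 158], [65, 97, 109], [72, 71, 72], [72, 70, 67], [75, 73, 72], [72, 71, 69], [73, 72, 71], [83, 83, 82]]
ptr 2.6128793526068628
markL -5.52675747565615
markR 4.844868698621609
markL -5.629685588862643
```

View pics/c13.png

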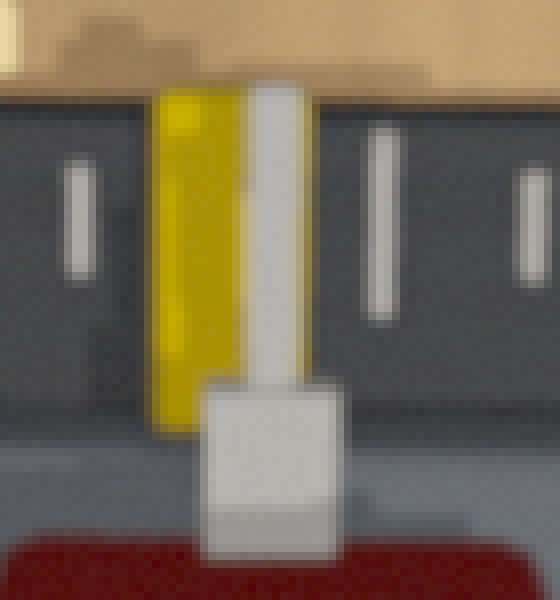

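Pointer tip (col ~325) is over the mark but 3 mm right of its middle (mark −5.5…+4.7, pointer +2.6). Pulling 3 mm further, allowing for about 2 mm of give.

step_arm:
  gripper: [1,1,1,1,1]
  dp:
    - [-0.5,-2,0]
    - [-1,-4,0]
    - [-1,-5,0]
    - [-1,-5,0]
    - [-1,-5,0]
  turn:
    - [0,0,0]
    - [0,0,0]
    - [0,0,0]
    - [0,0,0]
    - [0,0,0]

```text
clock: 11.82
position: [0.5131, -0.0138, 0.1009]
ee_rot: [[0.024, 1.0, 0.013], [1.0, -0.024, 0.002], [0.002, 0.013, -1.0]]
ft_force: [11.4, 6.8, -5.8]
grip_width: 0.15
```

```bash
cat > chk.py <<'E'
from pm import *
f=sys.argv[1]
s=snap('wrist',f);pm(s);a=s['pixels'].astype(int)
row=a[152]; sat=row.max(1)-row.min(1); w=[i for i in range(300,345) if sat[i]<50 and row[i].min()>130]; y=[i for i in range(290,350) if sat[i]>=50 and row[i,0]<row[i,1]-40]
print('white',w[0],w[-1],'yel',y[0],y[-1]); c=(w[0]+w[-1])/2
print('ptr',((onz(s,(c,152),.035)-o)@u)*1000,'mark',[((onz(s,(e,152),.026)-o)@u)*1000 for e in(y[0]-.5,y[-1]+.5)])
cv2.imwrite('pics/z'+f,cv2.resize(a[135:210,290:360].astype(np.uint8),None,fx=8,fy=8,interpolation=0))
E
python3 chk.py w5.png; python3 g.py 513 -15.5 97 -1.5
```

```text
mark [327 146   7  38 201] [330.11940299 163.72636816]
white 320 343 yel 314 333
ptr 3.3638918186499027 mark [np.float64(-5.452987215196149), np.float64(4.6736014833879045)]
t 11.87 dp [-1.7, -0.2, 3.9] turn [0.7, -0.1, 0.1] pos [513.2, -13.8, 100.9] F [10.8, 6.1, -7.0] gw 0.153
```

View pics/zw5.png

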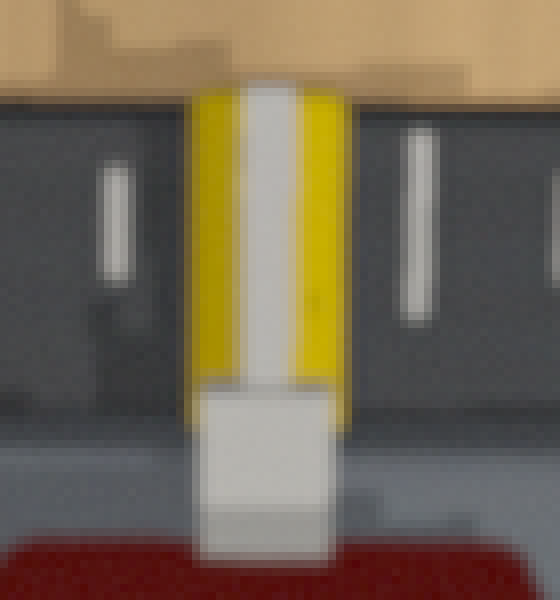

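The white pointer now stands in the middle of the yellow mark (cols 320–326 within 314–333). The arm holds its last target; checking stability and the rest of the bench.

```bash
python3 -c "
from h import *
for i in range(12): r.snapshot('wrist')
snap('side','s11.png')"; python3 chk.py w6.png; python3 g.py 513 -15.5 97 -1.5
```

```text
mark [327 146   7  38 196] [330.01530612 163.89795918]
white 320 343 yel 313 333
ptr 3.415245646735184 mark [np.float64(-5.907442922696592), np.float64(4.725141252109332)]
t 12.57 dp [-1.7, -0.2, 3.9] turn [0.7, -0.1, 0.1] pos [513.2, -13.8, 100.9] F [11.5, 6.8, -6.3] gw 0.156
```

View pics/s11.png

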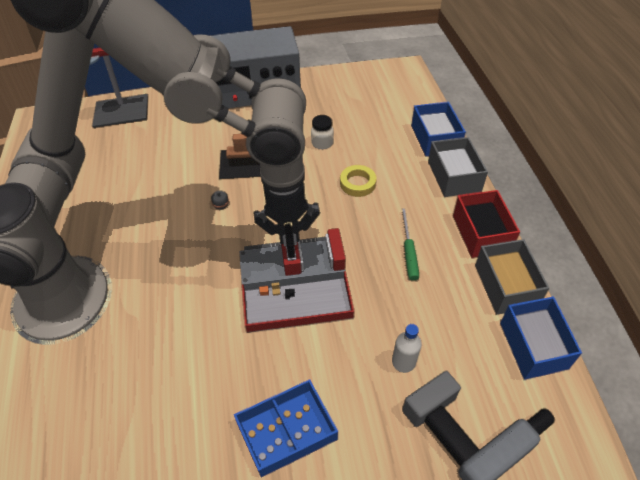

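View pics/zw6.png

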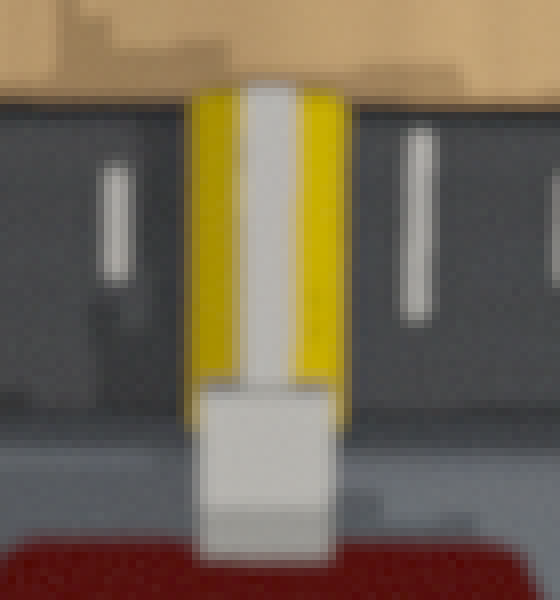

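Stable over 0.6 s: the pointer is centred, the offcuts are in the tray, the brush is on the mat and the bystanders have not moved. Handing in.

```bash
python3 -c "
from h import *
print(r.finish_job())"
```

```text
the job is handed in; nothing more can be done
None
```

I swept all three offcuts into the catch tray with the brush and stood the brush back on the mat on its bristles. Then I pulled the jaw open to the yellow mark and handed the job in at about 12.6 s of robot time, still holding the handle.

- **Offcuts and brush:** the last side picture shows all three offcuts on the tray floor. The brush stands released near the middle of the mat, a little off where it started.
- **Pointer:** in the last wrist picture the white pointer sits in the middle of the yellow mark. The jaw did not creep during 0.6 s of holding, with about 11 N of pull.
- **Bystanders:** comparing the pictures by eye, none of the other things on the bench has moved.
- **Failed check:** in my last two pointer checks, the script counted a scale tick as part of the pointer and reported it 3.4 mm off. I set that number aside. The enlarged pictures show it centred, to about 1 mm.
- **Side load:** the wrist also read about 7 N sideways and 6 N vertically while holding, because I pulled about 1.5 mm off the jaw's line. That is well below the 40 N and 120 N limits.

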